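Roll the wide lens tube to its tape line

ROBOT

A 6-joint arm with a two-finger parallel gripper is mounted at the origin on a cart in front of the work surface, level with it; the furniture and walls round the work are solid. World frame = base frame: x ahead of the robot, y to its left, z up, the work surface at z = 0. Lengths are in m, angles in rad, forces in N, time in s.
With the tool pointing down it reaches from about 0.25 to 0.775 m from the base axis. Payload 4 kg.
Tool frame: the origin (TCP) lies midway between the tips of the shut fingers; the grasp point (between the pads) lies robot.tcp_to_grasp behind it (robot.tcp_to_grasp is the distance from the TCP to the grasp point, in m); y points along the fingers, x is the direction in which the jaws open and shut, and the axes are right-handed (so a half turn about y gives the same grasp; the last joint's range is limited). The gripper opens to 94 mm and grips with 3 to 60 N. Pads are 16 mm wide; open, the fingers measure 119 mm over their backs; the gripper's body (75 mm by 177 mm) begins 78 mm behind the grasp point.
Start: joints at [1.011, 0.087, 1.371, -0, 1.684, -0.103], TCP at [0.243, 0.494, 0.206] pointing down, gripper open.
Joint ranges: [-3.1, 3.1], [-0.76, 2.03], [0.27, 2.55], [-1.08, 4.22], [0.17, 2.65], [-2.57, 2.57]. Speed limits (rad/s): [2.79, 2.79, 3.14, 3.14, 3.14, 3.14].

INTERFACE

Orientations are given as [roll, pitch, yaw] about the fixed x, y, z axes, in that order (R = Rz(yaw) Ry(pitch) Rx(roll)).
In Python, from bench import robot gives the robot as it stands.
- The arm moves only by the tool arm_command, never from a script. Its argument "series" is text: rows parted by semicolons, each of 7 numbers parted by spaces: the turn, a rotation vector about the tool's x, y, z in rad, then the shift along the tool's x, y, z in m, then the finger opening in m, from 0 to 0.094. A call has 1 to 12 rows; each row shifts and turns the pose as measured when the row begins, along the tool's axes as they then stand; what a row does not reach is not made up. A row lasts 1/10 s, in which the tool goes at most 50 mm and 8.59 degrees, less where a joint would pass 70% of its speed; a pose out of reach is approached as far as the arm can. A call with a gripper value outside its range is refused whole. The fingers move at their own pace and stop on an object; the grip force is fixed at half the most. Time passes only in rows, so rows that do not move let the fingers close. It gives the time, the measured TCP pose, the force and the opening at its end, in the units of the state.
- robot.get_obs(): the state, without advancing time (a new reading comes with each control period).
- robot.snapshot(name): name is "scene" or "top"; returns the picture (400x640x3 uint8, blue, green, red); there is no depth.
- robot.camera_params(name): a dict with "fx", "fy", "cx", "cy" (pixels), "distortion" ([k1, k2, p1, p2, k3] as OpenCV has them; the pictures are not rectified), "extrinsics" (4x4, takes a point from camera to world coordinates). Camera axes: x right, y up, looking along -z (the intrinsics and any distortion apply to the point x, -y, -z); pixel columns grow to the right and rows downward; lengths in m; the calibration is good to about 2 mm. A picture is of the moment at which its call begins. camera_params takes no time and is no camera call.
- robot.close_job(): hands the job in, once; it reports no verdict.
Trained networks look in the newest picture that a camera, given by its name, has taken for a name from the list of things; names that differ only in an ending like _2 or _b are one class to them, and where a whole thing is asked for, a point or a joint stands for the part that bears it (a point fixed in the world has none). Each returns a list of dicts, best first, with "score" (0 to 1); they miss things now and then, are a little off and sometimes report something else, mostly with a low value. They report only what shows in the picture. A call takes as long as a camera call. They do not tell look-alikes from the thing itself.
- robot.spot_in(camera, target): "centre" ([x, y, z] in m, in the coordinates of the camera as it stood for that picture, good to about 4 mm: the middle of the surface that is visible of it).
The state is a dict: "time": time; "joint_positions": joint angles; "qvel": joint speeds; "joint_torque": joint torques, N m; "tool_pos": TCP position; "ee_rot": TCP orientation; "wrist_force": force on the tool from outside, world axes, zero at the start; "wrist_torque": the same for the moment, N m; "width": finger opening in m.
Only numpy, scipy, OpenCV 4.12 (cv2) and the standard library are available. Lean on these libraries where they do the work, as an engineer would, in place of code of your own. Each camera call takes 0.05 s, during which the arm holds its last target.

TASK

Two aluminium lens tubes lie on the bench between the microscopes. Without lifting it, roll the wide one along the bench by pushing on its top until it lies centred over and parallel to the black tape line, and let go so that it rests there. Leave the slim tube alone.

Things in the scene. Friction and masses are not known exactly. Their poses are not given: they have to be found in the camera images.
- wide_tube: Aluminium tube, cylinder 50 mm across, 70 mm long, 0.25 kg, lying on the bench. Origin at its centre, 25 mm up; top at 50 mm. y: its axis, level; x and z turn as it rolls. Stops within a few mm when let go. Fingertips pressed lightly (5 N) on its top and moved level roll it by friction, half as far as they move, so they run ahead of it: use several short strokes, lifting and setting back.
- slim_tube: The other aluminium tube, same look and length (70 mm) but only 30 mm in diameter, about 0.12 kg, lying on the other side of the wide tube from the tape line, its centre 65 to 90 mm from the wide tube's. Origin at its centre, 15 mm up; y along its axis. Not to be moved. Microscopes 0.4 m tall stand either side of the tubes (about 0.1 m clear): come in high from the robot side.
- tape_line: Flat strip of black tape stuck to the bench, 130 mm long, 8 mm wide, nothing catches on it. Origin at its middle, at bench height; y along its length, x across it. It lies 65 to 90 mm from the wide tube's centre, ahead of it in one of its two rolling directions and nearly parallel to it, either on the robot's side of the tube or beyond it.
Things that resemble listed ones, but are neither listed nor needed, are in the scene too. Leave any blue or pink look-alike of the wide_tube alone.

How it is judged:
By the outcome, as a careful person would: the job done as asked, in the order asked, and still so for the second after the job is handed in, with the robot touching nothing.
It also fails if it takes over 48 s, if anything falls off the work surface, if the arm or the gripper's body presses on something with over 40 N, if the wrist force passes 120 N, or if a joint passes its speed limit or range.

## Working session

There is one attempt and no reset: what is moved stays moved. The work goes in short steps, Python scripts to look and compute and a tool call to move; the robot and the scene stay as the last step left them, time stands still between calls to the robot, and variables do not carry over. Pictures are saved under pics/ and viewed, and the job is handed in when it is done.

Besides the shell and the picture viewer there is one more tool, called after "Request:" as name(argument=value, ...) on one line, values as JSON. arm_command: Moves the arm, as the interface text tells. Its arguments: {"type":"object","properties":{"series":{"type":"string"}},"required":["series"]}

```bash
mkdir -p pics; ls; python3 - <<'E'
from bench import robot
import cv2
o=robot.get_obs(); print({k:o[k] for k in("time","tool_pos","ee_rot","width","wrist_force")}, robot.tcp_to_grasp)
for n in("top","scene"):
    im=robot.snapshot(n); cv2.imwrite(f"pics/{n}0.png",im)
    for t in("wide_tube","slim_tube","tape_line"):
        for d in robot.spot_in(n,t): print(n,t,d)
    p=robot.camera_params(n); print(p)
E
```

```text
pics
{'time': 0.0, 'tool_pos': array([0.24231892, 0.49313014, 0.20432336]), 'ee_rot': array([-1.57060629,  0.00218607,  1.11399757]), 'width': 0.0939522469422948, 'wrist_force': array([ 0.31515779, -0.28334954, -1.10153856])} 0.0188
top wide_tube {'centre': [0.0047, 0.1265, -0.8845], 'score': 0.92}
top wide_tube {'centre': [0.0916, -0.04, -0.8591], 'score': 0.9}
top wide_tube {'centre': [-0.0645, -0.0894, -0.8555], 'score': 0.56}
top slim_tube {'centre': [0.1053, 0.0466, -0.886], 'score': 0.95}
top tape_line {'centre': [0.0842, -0.1178, -0.9016], 'score': 0.91}
{'fx': 514.1730852083712, 'fy': 514.1730852083712, 'cx': 323.1686094077618, 'cy': 199.48388860709943, 'distortion': array([-0.04059974,  0.        ,  0.        ,  0.        ,  0.        ]), 'extrinsics': array([[-0.02721099,  0.99470891, -0.09906437,  0.46383644],
       [-0.99956749, -0.02818103, -0.00840562, -0.24923013],
       [-0.01115288,  0.0987928 ,  0.99504552,  0.91003737],
       [ 0.        ,  0.        ,  0.        ,  1.        ]])}
scene wide_tube {'centre': [-0.0342, 0.0176, -0.9531], 'score': 0.87}
scene wide_tube {'centre': [-0.0139, -0.0981, -0.7749], 'score': 0.77}
scene wide_tube {'centre': [0.1087, -0.037, -0.8626], 'score': 0.59}
scene slim_tube {'centre': [0.0887, 0.0011, -0.9479], 'score': 0.93}
scene tape_line {'centre': [0.1284, -0.1015, -0.8304], 'score': 0.81}
{'fx': 485.2559433668768, 'fy': 485.2559433668768, 'cx': 324.32787889671323, 'cy': 189.14237041991964, 'distortion': array([-0.14715241,  0.        ,  0.        ,  0.        ,  0.        ]), 'extrinsics': array([[-0.41354493,  0.46357373, -0.78363256, -0.11745038],
       [-0.91023093, -0.23077826,  0.34383289,  0.05531348],
       [-0.02145347,  0.85547694,  0.51739633,  0.51626084],
       [ 0.        ,  0.        ,  0.        ,  1.        ]])}
```

View pics/top0.png

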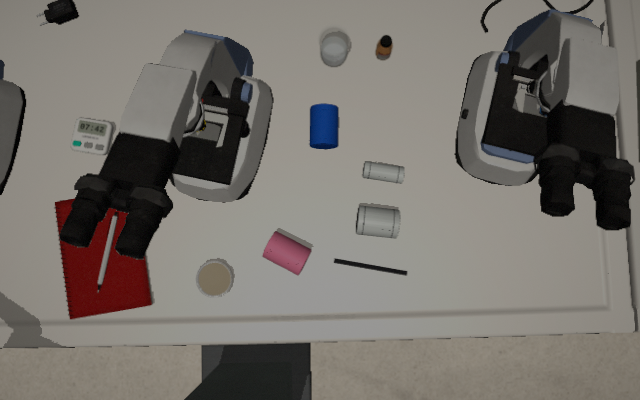

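View pics/scene0.png

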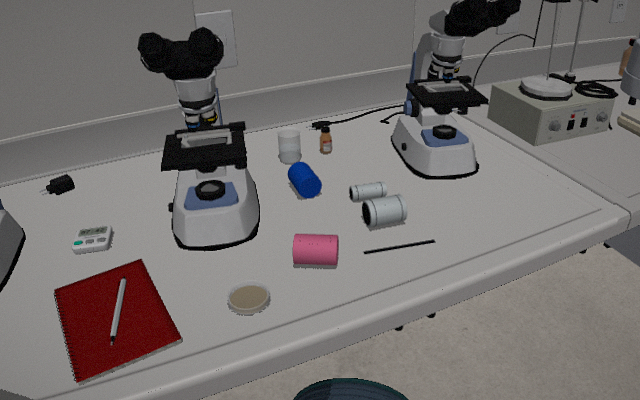

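The silver wide tube is at about (378,221) in top and the slim one at (383,172). The tape is at (370,267), on the robot side of the wide tube. Pink (287,253) and blue (324,127) are look-alikes to leave alone. I'll confirm this in an enlarged crop and measure.

```bash
cat > h.py <<'E'
import numpy as np, cv2
from bench import robot
def K(p): return np.array([[p['fx'],0,p['cx']],[0,p['fy'],p['cy']],[0,0,1.]])
def pix2plane(p,uv,z):
    n=cv2.undistortPoints(np.array(uv,float).reshape(-1,1,2),K(p),p['distortion']).reshape(-1,2)
    d=np.c_[n[:,0],-n[:,1],-np.ones(len(n))]@p['extrinsics'][:3,:3].T
    o=p['extrinsics'][:3,3]; z=np.broadcast_to(z,len(n))
    return o+d*((z-o[2])/d[:,2])[:,None]
def proj(p,X):
    X=np.atleast_2d(X); E=p['extrinsics']; c=(X-E[:3,3])@E[:3,:3]
    c=c*[1,-1,-1]
    return cv2.projectPoints(c,np.zeros(3),np.zeros(3),K(p),p['distortion'])[0].reshape(-1,2)
E
python3 - <<'E'
from h import *
p=robot.camera_params("top"); q=robot.camera_params("scene")
im=cv2.imread("pics/top0.png")
c=cv2.resize(im[140:290,310:430],None,fx=4.5,fy=4,interpolation=cv2.INTER_CUBIC) if 0 else cv2.resize(im[145:290,310:430],None,fx=4,fy=4,interpolation=cv2.INTER_CUBIC)
cv2.imwrite("pics/crop0.png",c)
def w(p,c): return (p['extrinsics']@np.r_[c,1])[:3]
for c in ([0.0916,-0.04,-0.8591],[.1053,.0466,-.886],[.0842,-.1178,-.9016]): print(w(p,c))
for c in ([0.1087,-.037,-.8626],[.0887,.0011,-.9479],[.1284,-.1015,-.8304]): print(w(q,c))
g=cv2.cvtColor(im,cv2.COLOR_BGR2GRAY)
m=np.zeros_like(g); m[250:285,325:415]=(g[250:285,325:415]<75)*1
n,l,s,ce=cv2.connectedComponentsWithStats(m); i=1+np.argmax(s[1:,4]); print(s[i])
ys,xs=np.nonzero(l==i); P=pix2plane(p,np.c_[xs,ys],0)[:,:2]
r=cv2.minAreaRect(P.astype(np.float32)*1000); print("tape",P.mean(0),r)
b=np.linalg.svd(P-P.mean(0))[2][0]; print("dir",b,np.degrees(np.arctan2(b[0],b[1])))
# microscope eyepieces at z .4
for n,uv in dict(Ltop=(80,225),L2=(135,245),Lr=(172,185),R1=(555,210),R2=(610,222),Rl=(538,160)).items(): print(n,pix2plane(p,[uv],.4)[0].round(3))
for n,uv in dict(Lbase=(268,150),Rbase=(458,150)).items(): print(n,pix2plane(p,[uv],.03)[0].round(3))
E
```

```text
[ 0.50666175 -0.332442    0.05022044]
[ 0.59509559 -0.34835044  0.03185638]
[ 4.33684999e-01 -3.22495481e-01  3.27457391e-04]
[ 0.49640651 -0.33168007  0.03597013]
[ 0.58918342 -0.35159705  0.02485896]
[ 0.4331262  -0.323655   -0.00297061]
[334 259  73  16 314]
tape [ 0.43406105 -0.31998516] ((433.79840087890625, -320.7403869628906), (128.25387573242188, 7.693455219268799), 78.44646453857422)
dir [0.19795082 0.98021195] 11.41715392823285
Ltop [0.496 0.    0.4  ]
L2 [ 0.474 -0.056  0.4  ]
Lr [ 0.534 -0.093  0.4  ]
R1 [ 0.498 -0.476  0.4  ]
R2 [ 0.484 -0.531  0.4  ]
Rl [ 0.548 -0.462  0.4  ]
Lbase [ 0.641 -0.148  0.03 ]
Rbase [ 0.631 -0.478  0.03 ]
```

View pics/crop0.png

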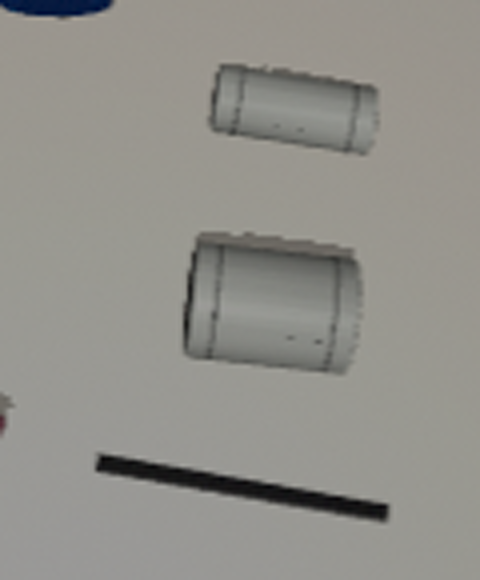

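```bash
cat >> h.py <<'E'
from scipy.optimize import minimize
def hull(p,x,y,th,r,L=0.07):
    a=np.array([np.sin(th),np.cos(th),0]); n=np.array([np.cos(th),-np.sin(th),0]); t=np.linspace(0,2*np.pi,48)
    C=np.array([x,y,r])+r*(np.cos(t)[:,None]*n+np.sin(t)[:,None]*[0,0,1])
    return cv2.convexHull(proj(p,np.r_[C+a*L/2,C-a*L/2]).astype(np.float32)).reshape(-1,2)
def rend(h,o,shape,s=4):
    m=np.zeros((shape[0]*s,shape[1]*s),np.uint8)
    cv2.fillPoly(m,[np.round(((h-o+.5)*s-.5)*16).astype(np.int32)],255,shift=4)
    return cv2.resize(m,shape[::-1],interpolation=cv2.INTER_AREA)/255.
def fit(p,im,x0,r,half=45):
    c=proj(p,[[x0[0],x0[1],r]])[0].astype(int); o=np.maximum(c-half,0)
    cr=im[o[1]:c[1]+half,o[0]:c[0]+half].astype(float)
    # warm bench vs cool tube
    f=cv2.GaussianBlur(cr,(0,0),.7); f=f[...,0]/(f[...,2]+1)
    h0=rend(hull(p,*x0,r),o,f.shape)
    e=cv2.erode((h0>.9).astype(np.uint8),np.ones((9,9)))>0
    d=cv2.dilate((h0>.1).astype(np.uint8),np.ones((15,15)))>0
    a=np.median(f[e]); b=np.median(f[~d]); m=np.clip((f-b)/(a-b),0,1)
    w=cv2.dilate((h0>.1).astype(np.uint8),np.ones((19,19)))
    C=lambda v:(((rend(hull(p,v[0]/1e3,v[1]/1e3,np.radians(v[2]),r),o,f.shape)-m)**2)*w).sum()
    v0=np.array([x0[0]*1e3,x0[1]*1e3,np.degrees(x0[2])])
    s=minimize(C,v0,method='Nelder-Mead',options=dict(initial_simplex=[v0,v0+[8,0,0],v0+[0,8,0],v0+[0,0,6]],xatol=.05,fatol=.01))
    h=hull(p,s.x[0]/1e3,s.x[1]/1e3,np.radians(s.x[2]),r)
    v=cv2.resize(np.hstack([cr.astype(np.uint8)]+[cv2.cvtColor((m*255).astype(np.uint8),cv2.COLOR_GRAY2BGR)]),None,fx=4,fy=4,interpolation=cv2.INTER_CUBIC)
    cv2.polylines(v,[np.round(((h-o+.5)*4-.5)).astype(np.int32)],True,(0,0,255))
    return s.x,s.fun,(a,b),v
TAPE=(.434,-.3204,np.radians(11.45))
E
python3 - <<'E'
from h import *
for cam in("top","scene"):
    p=robot.camera_params(cam); im=cv2.imread(f"pics/{cam}0.png")
    x,f,ab,v=fit(p,im,(.502,-.332,.13),.025); print(cam,"wide",x,f,ab); cv2.imwrite(f"pics/fit_{cam}.png",v)
    x,f,ab,v=fit(p,im,(.59,-.35,.13),.015); print(cam,"slim",x,f,ab)
# tape in scene
q=robot.camera_params("scene"); g=cv2.imread("pics/scene0.png",0)
m=np.zeros_like(g); m[235:260,355:440]=g[235:260,355:440]<75
n,l,s,ce=cv2.connectedComponentsWithStats(m); i=1+np.argmax(s[1:,4]); ys,xs=np.nonzero(l==i)
P=pix2plane(q,np.c_[xs,ys],0)[:,:2]; print(cv2.minAreaRect(P.astype(np.float32)*1000))
E
```

```text
top wide [ 509.30273123 -333.37552763    7.61337333] 251.28902437715152 (np.float64(0.9671318934886634), np.float64(0.9404844790590818))
top slim [ 598.31758415 -347.95075669   10.0042599 ] 51.67310658058817 (np.float64(0.9652340748636296), np.float64(0.918919307932557))
scene wide [ 514.24613412 -340.28814965   19.74278866] 292.1386111722338 (np.float64(1.0402709957439182), np.float64(0.9711303629935186))
scene slim [ 594.774313   -352.3710611    17.53381652] 404.63945284431844 (np.float64(1.0391255018387227), np.float64(0.9712772826386658))
((433.0628967285156, -324.49365234375), (127.97301483154297, 7.979300022125244), 78.73561096191406)
```

View pics/fit_top.png

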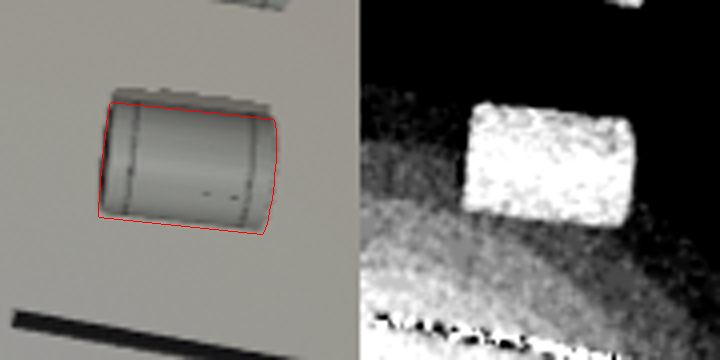

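View pics/fit_scene.png

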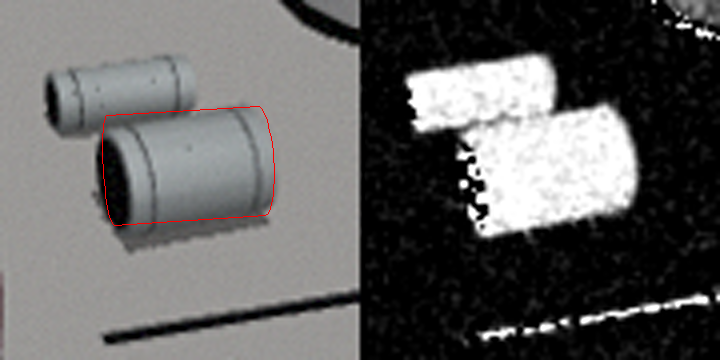

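Confirmed: of the two silver tubes, the thicker one in the crop is the wide tube, with the tape on its robot side. The wide tube is at (0.509,-0.333) with its axis at 7.6°. The tape is at (0.434,-0.320) at 11.4°, so I need to roll 76 mm towards the robot and turn about 4°. I'll retract, then swing round.

Request:
arm_command(series="0 0 0 -0.05 0 0 0.03;0 0 0 -0.05 -0.01 0 0.03;0 0 0 -0.05 -0.01 0 0.03;0 0 0 -0.05 -0.01 0 0.03;0 0 0 -0.04 -0.01 0 0.03;0 0 0 0 0 0 0.03")

```text
time: 1.0
tool_pos: [0.1357, 0.2761, 0.2417]
ee_rot: [-1.571, 0.009, 1.114]
wrist_force: [-0.0, -0.5, 0.7]
width: 0.0495
```

Request:
arm_command(series="0 0.148 0 -0.003 0 -0.045 0.03;0 0.148 0 -0.003 0 -0.045 0.03;0 0.148 0 -0.003 0 -0.045 0.03;0 0.148 0 -0.003 0 -0.045 0.03;0 0.148 0 -0.003 0 -0.045 0.03;0 0.148 0 -0.003 0 -0.045 0.03")

```text
time: 1.6
tool_pos: [0.3047, 0.072, 0.242]
ee_rot: [-1.571, -0.002, 0.224]
wrist_force: [1.5, 0.5, 0.4]
width: 0.03
```

Request:
arm_command(series="0 0.148 0 -0.004 0 -0.045 0.03;0 0.148 0 -0.004 0 -0.045 0.03;0 0.148 0 -0.004 0 -0.045 0.03;0 0.148 0 -0.003 0 -0.045 0.03;0 0.148 0 -0.003 0 -0.045 0.03;0 0.148 0 -0.003 0 -0.045 0.03")

```text
time: 2.2
tool_pos: [0.2481, -0.1967, 0.2389]
ee_rot: [-1.568, -0.002, -0.677]
wrist_force: [-0.3, -0.4, -0.2]
width: 0.0304
```

Request:
arm_command(series="0 0.147 0 0 0 0 0.03;0 0.147 0 0 0 0 0.03;0 0.147 0 0 0 0 0.03;0 0.147 0 0 0 0 0.03;0 0.147 0 0 0 0 0.03;0 0.147 0 0 0 0 0.03;0 0.144 0 0 0 0 0.03;0 0 0 0 0 0 0.03")

```text
time: 3.0
tool_pos: [0.2467, -0.2085, 0.235]
ee_rot: [-1.572, 0.004, -1.727]
wrist_force: [-0.0, 0.6, 0.0]
width: 0.0298
```

Request:
arm_command(series="0 -0.024 0 0.015 0 0.047 0.03;0 0 0 0.015 0 0.047 0.03;0 0 0 0.015 0 0.047 0.03;0 0 0 0.015 0 0.047 0.03;0 0 0 0.015 0 0.047 0.03;0 0 0 0.015 0 0.047 0.03;0 0 0 0 0 0 0.03")

```text
time: 3.7
tool_pos: [0.5222, -0.3373, 0.2275]
ee_rot: [-1.574, 0.003, -1.68]
wrist_force: [-1.2, -0.1, -0.7]
width: 0.0303
```

```bash
python3 - <<'E'
from h import *
cv2.imwrite("pics/scene1.png",robot.snapshot("scene"));print(robot.get_obs()['tool_pos'],robot.get_obs()['ee_rot'])
E
```

```text
[ 0.52020887 -0.33634294  0.22897383] [-1.57416849  0.00257746 -1.68022754]
```

View pics/scene1.png

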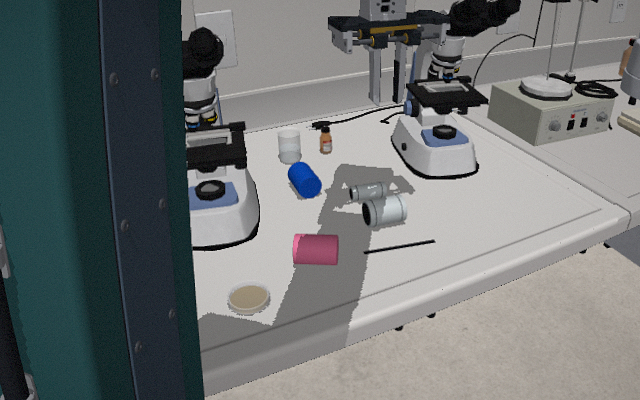

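Request:
arm_command(series="0 0.02 0 0 0.045 -0.004 0.03;0 0 0 0 0.045 -0.001 0.03;0 0 0 0 0.04 0 0.03;0 0 0 0 0.02 0 0.03;0 0 0 0 0 0 0.03")

```text
time: 4.25
tool_pos: [0.514, -0.3357, 0.0789]
ee_rot: [-1.568, -0.002, -1.69]
wrist_force: [-0.0, 0.5, 0.4]
width: 0.0302
```

Request:
arm_command(series="0 0.01 0 0 0.02 0 0.03;0 0 0 0 0.004 0 0.03;0 0 0 0 0.002 0 0.03;0 0 0 0 0 0 0.03")

```text
time: 4.65
tool_pos: [0.5149, -0.337, 0.0599]
ee_rot: [-1.56, -0.007, -1.697]
wrist_force: [-0.5, -0.4, -0.4]
width: 0.0297
```

Request:
arm_command(series="0 0 0 0 0.005 0 0.03;0 0 0 0 0.003 0 0.03;0 0 0 0 0.003 0 0.03")

```text
time: 4.95
tool_pos: [0.5172, -0.3389, 0.0533]
ee_rot: [-1.553, -0.011, -1.696]
wrist_force: [0.1, -0.5, -0.2]
width: 0.0299
```

Request:
arm_command(series="-0.015 0 0.01 -0.001 0.003 -0.001 0.03;0 0 0 0 0.003 -0.001 0.03")

```text
time: 5.15
tool_pos: [0.5171, -0.338, 0.0499]
ee_rot: [-1.564, -0.001, -1.696]
wrist_force: [0.2, 2.7, 14.8]
width: 0.03
```

Request:
arm_command(series="0 0.003 0 0 0 -0.005 0.03;0 0.003 0 0 0.001 -0.005 0.03;0 0.003 0 0 0.001 -0.005 0.03")

```text
time: 5.45
tool_pos: [0.5041, -0.3367, 0.0501]
ee_rot: [-1.56, -0.002, -1.704]
wrist_force: [1.1, 1.3, 6.6]
width: 0.0302
```

Pressing at 6.6 N with the tip moved 13 mm. I'll finish the stroke, lift and look.

Request:
arm_command(series="0 0.003 0 0 0.001 -0.005 0.03;0 0.003 0 0 0.001 -0.005 0.03;0 0.003 0 0 0.001 -0.005 0.03")

```text
time: 5.75
tool_pos: [0.4901, -0.3347, 0.0499]
ee_rot: [-1.555, -0.002, -1.714]
wrist_force: [-0.2, 2.0, 4.9]
width: 0.0301
```

Request:
arm_command(series="0 0 0 0 -0.012 0 0.03;0 0 0 0 -0.005 0 0.03;0 0 0 0 0 0 0.03")

```text
time: 6.05
tool_pos: [0.488, -0.3343, 0.0667]
ee_rot: [-1.558, -0.001, -1.715]
wrist_force: [0.0, -0.1, -0.1]
width: 0.0298
```

```bash
python3 - <<'E'
from h import *
a=robot.snapshot("scene"); b=robot.snapshot("top"); cv2.imwrite("pics/t2.png",b); cv2.imwrite("pics/m2.png",np.hstack([cv2.resize(a[140:290,300:450],(400,400)),cv2.resize(b[140:290,300:450],(400,400))]))
print(robot.get_obs()['tool_pos'])
E
```

```text
[ 0.48792866 -0.334132    0.06606806]
```

View pics/m2.png

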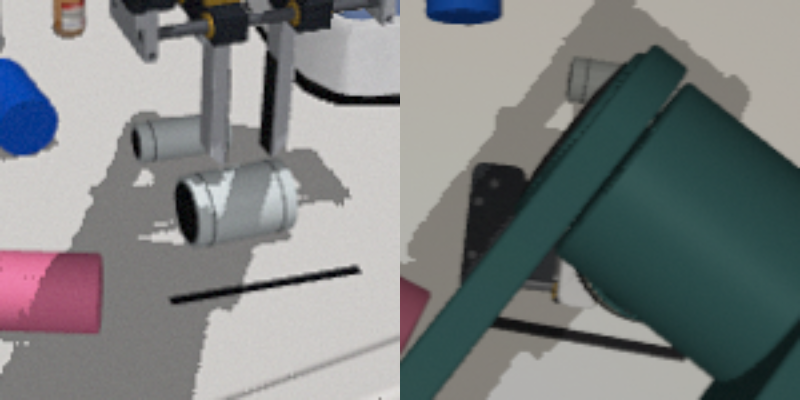

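```bash
cat >> h.py <<'E'
SLIM=(.5983,-.348,np.radians(10))
def fits(im,x0,name,half=48):
    """scene camera: wide tube fit, 3 dof"""
    p=robot.camera_params("scene"); r=.025
    c=proj(p,[[x0[0],x0[1],r]])[0].astype(int); o=np.maximum(c-half,0)
    cr=im[o[1]:c[1]+half,o[0]:c[0]+half]
    f=cv2.GaussianBlur(cr.astype(float),(0,0),.6); g=f.mean(2); f=f[...,0]/(f[...,2]+1)
    m=np.clip((f-.975)/(1.035-.975),0,1); m[g<45]=1
    sl=cv2.dilate(rend(hull(p,*SLIM,.015),o,m.shape),np.ones((7,7)))>.05
    h0=rend(hull(p,*x0,r),o,m.shape)
    w=cv2.dilate((h0>.1).astype(np.uint8),np.ones((17,17))).astype(float); w[sl]=0
    w[(cv2.GaussianBlur(cr,(0,0),.6).max(2)<45)&(h0<.05)]=0
    C=lambda v:(np.abs(rend(hull(p,v[0]/1e3,v[1]/1e3,np.radians(v[2]),r),o,m.shape)-m)*w).sum()
    v0=np.array([x0[0]*1e3,x0[1]*1e3,np.degrees(x0[2])])
    for k in range(2):
        s=minimize(C,v0,method='Nelder-Mead',options=dict(initial_simplex=[v0,v0+[6,0,0],v0+[0,6,0],v0+[0,0,6]],xatol=.05,fatol=.01)); v0=s.x
    h=hull(p,s.x[0]/1e3,s.x[1]/1e3,np.radians(s.x[2]),r)
    v=cv2.resize(np.hstack([cr,cv2.cvtColor((m*255).astype(np.uint8),cv2.COLOR_GRAY2BGR)]),None,fx=4,fy=4,interpolation=cv2.INTER_CUBIC)
    cv2.polylines(v,[np.round(((h-o+.5)*4-.5)).astype(np.int32)],True,(0,0,255)); cv2.imwrite(name,v)
    return s.x.round(2),round(s.fun,1)
E
python3 - <<'E'
from h import *
print(fits(cv2.imread("pics/scene0.png"),(.5093,-.3334,np.radians(7.6)),"pics/f0.png"))
im=robot.snapshot("scene"); cv2.imwrite("pics/scene2.png",im)
print(fits(im,(.4955,-.332,np.radians(9)),"pics/f2.png"))
cv2.imwrite("pics/f02.png",np.vstack([cv2.resize(cv2.imread("pics/f0.png"),(600,300)),cv2.resize(cv2.imread("pics/f2.png"),(600,300))]))
E
```

```text
(array([ 511.9 , -338.32,   11.99]), np.float64(69.6))
(array([ 492.65, -335.56,    9.97]), np.float64(142.3))
```

View pics/f02.png

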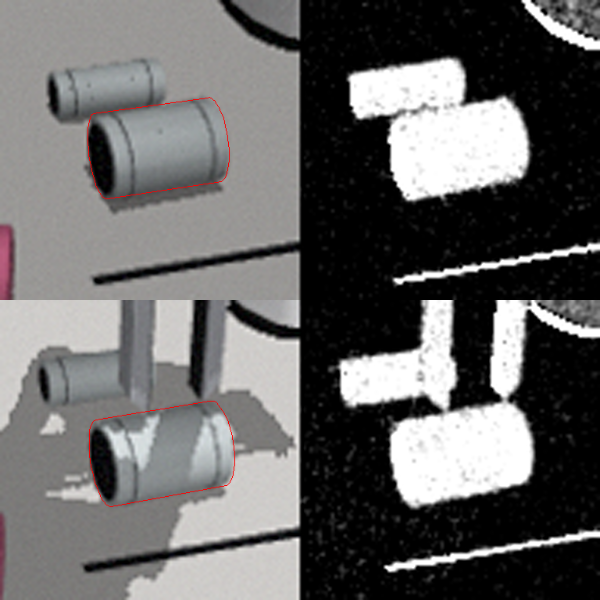

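Request:
arm_command(series="-0.008 0 0 0 0 0.015 0.03;0 0 0 -0.002 0.008 0.001 0.03;0 0 0 0 0.005 -0.001 0.03;0 0 0 0 0.003 -0.001 0.03")

```text
time: 6.6
tool_pos: [0.5026, -0.334, 0.0495]
ee_rot: [-1.566, -0.001, -1.714]
wrist_force: [0.5, 1.8, 18.4]
width: 0.0301
```

Request:
arm_command(series="0 0.005 0 0 0 -0.005 0.03;0 0.005 0 0 0.001 -0.005 0.03;0 0.005 0 0 0.001 -0.005 0.03;0 0.005 0 0 0.001 -0.005 0.03;0 0.005 0 0 0.001 -0.005 0.03;0 0.005 0 0 0.001 -0.005 0.03")

```text
time: 7.2
tool_pos: [0.4736, -0.33, 0.05]
ee_rot: [-1.555, -0.004, -1.745]
wrist_force: [0.1, 0.3, 5.1]
width: 0.0295
```

Request:
arm_command(series="0 0 0 0 -0.012 0 0.03;0 0 0 0 -0.004 0.008 0.03;0 0 0 0 0 0.005 0.03")

```text
time: 7.5
tool_pos: [0.4843, -0.3316, 0.0662]
ee_rot: [-1.558, -0.003, -1.747]
wrist_force: [-0.8, 0.6, -0.7]
width: 0.0298
```

```bash
python3 - <<'E'
from h import *
im=robot.snapshot("scene"); cv2.imwrite("pics/scene3.png",im)
print(fits(im,(.479,-.33,np.radians(9)),"pics/f3.png"))
E
```

```text
(array([ 471.54, -332.54,    9.21]), np.float64(115.2))
```

View pics/f3.png

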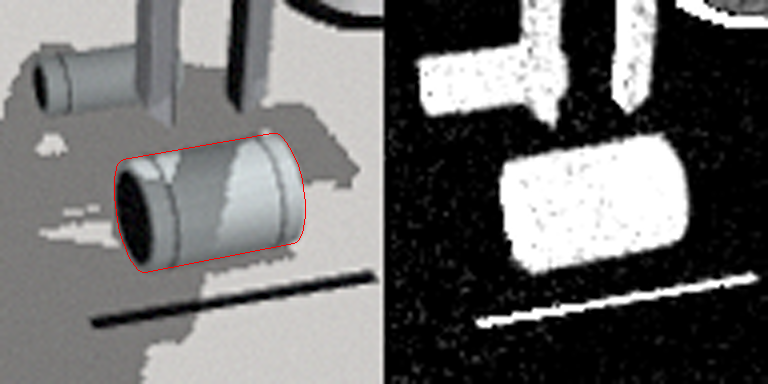

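Request:
arm_command(series="-0.01 0 0 0 0.008 -0.003 0.03;0 0 0 0 0.005 -0.003 0.03;0 0 0 0 0.002 -0.001 0.03")

```text
time: 7.85
tool_pos: [0.4789, -0.3306, 0.0498]
ee_rot: [-1.568, -0.003, -1.745]
wrist_force: [0.6, 1.6, 13.1]
width: 0.03
```

Request:
arm_command(series="0 0.005 0 0 0 -0.005 0.03;0 0.005 0 0 0.001 -0.005 0.03;0 0.005 0 0 0.001 -0.005 0.03;0 0.005 0 0 0.001 -0.005 0.03;0 0.005 0 0 0.001 -0.004 0.03;0 0 0 0 0.001 -0.001 0.03;0 0 0 0 0.001 0 0.03;0 0 0 0 -0.004 0 0.03;0 0 0 0 -0.012 0 0.03")

```text
time: 8.75
tool_pos: [0.4542, -0.326, 0.064]
ee_rot: [-1.561, -0.004, -1.772]
wrist_force: [-0.0, -0.5, -0.7]
width: 0.0298
```

```bash
python3 - <<'E'
from h import *
im=robot.snapshot("scene"); cv2.imwrite("pics/scene4.png",im); print(robot.get_obs()['tool_pos'])
print(fits(im,(.457,-.329,np.radians(10)),"pics/f4.png"))
E
```

```text
[ 0.45564034 -0.32723245  0.06715535]
(array([ 459.6 , -331.03,    7.77]), np.float64(229.1))
```

View pics/f4.png

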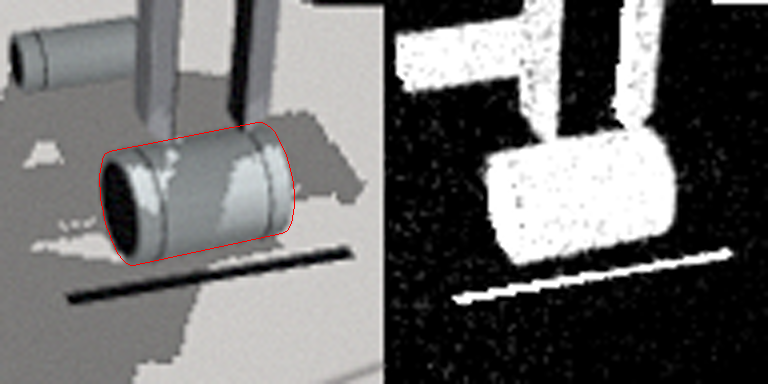

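Request:
arm_command(series="-0.01 0 0 0.002 0 0.011 0.03;0 0 0 0 0.007 0.001 0.03;0 0 0 0 0.005 0 0.03;0 0 0 0 0.003 0 0.03")

```text
time: 9.2
tool_pos: [0.4671, -0.3322, 0.0529]
ee_rot: [-1.565, -0.008, -1.772]
wrist_force: [-0.2, 0.9, 0.8]
width: 0.0301
```

Request:
arm_command(series="0 0 0 0 0.003 -0.001 0.03")

```text
time: 9.3
tool_pos: [0.466, -0.3319, 0.0498]
ee_rot: [-1.565, -0.007, -1.772]
wrist_force: [0.2, 2.2, 16.4]
width: 0.0299
```

Request:
arm_command(series="0 0 0 0 0 -0.005 0.03;0 0 0 0 0.001 -0.005 0.03;0 0 0 0 0.001 -0.005 0.03;0 0 0 0 0.001 -0.005 0.03;0 0 0 0 0.001 -0.004 0.03;0 0 0 0 0.001 -0.001 0.03;0 0 0 0 0.001 0 0.03;0 0 0 0 -0.004 0 0.03;0 0 0 0 -0.012 0 0.03;0 0 0 0 -0.03 0 0.03;0 0 0 0 -0.03 0 0.03;0 0 0 0 0 0 0.03")

```text
time: 10.5
tool_pos: [0.438, -0.3257, 0.1269]
ee_rot: [-1.56, -0.009, -1.773]
wrist_force: [0.2, 0.0, 0.7]
width: 0.0295
```

```bash
python3 - <<'E'
from h import *
im=robot.snapshot("scene"); cv2.imwrite("pics/scene5.png",im); print(robot.get_obs()['tool_pos'])
print(fits(im,(.446,-.329,np.radians(10)),"pics/f5.png"))
E
```

```text
[ 0.43709195 -0.32491607  0.12451664]
(array([ 445.72, -328.62,   10.03]), np.float64(122.8))
```

View pics/f5.png

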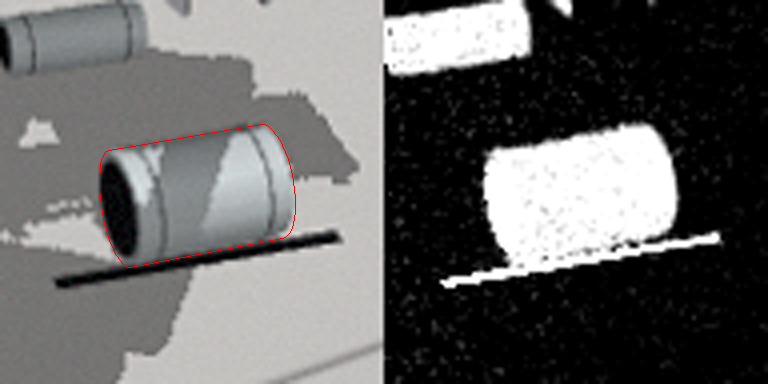

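Request:
arm_command(series="0 0 0 0 -0.05 0 0.03;0 0 0 0 -0.05 0 0.03;0 0 0 -0.017 0 -0.042 0.03;0 0 0 -0.017 0 -0.042 0.03;0 0 0 -0.017 0 -0.042 0.03;0 0 0 -0.017 0 -0.042 0.03;0 0 0 -0.017 0 -0.04 0.03")

```text
time: 11.25
tool_pos: [0.2419, -0.1932, 0.2117]
ee_rot: [-1.589, 0.008, -1.772]
wrist_force: [-0.3, 0.2, 0.3]
width: 0.0299
```

```bash
python3 - <<'E'
from h import *
im=robot.snapshot("top"); cv2.imwrite("pics/top6.png",im); print(robot.get_obs()['tool_pos'])
p=robot.camera_params("top"); x,f,ab,v=fit(p,im,(.445,-.325,np.radians(10)),.025); print(x,f,ab); cv2.imwrite("pics/f6.png",v)
E
```

```text
[ 0.23773659 -0.189523    0.21188003]
[ 433.59941918 -322.31040726   14.81745365] 551.1566106228083 (np.float64(0.9678177419397924), np.float64(0.9461068822681271))
```

View pics/top6.png

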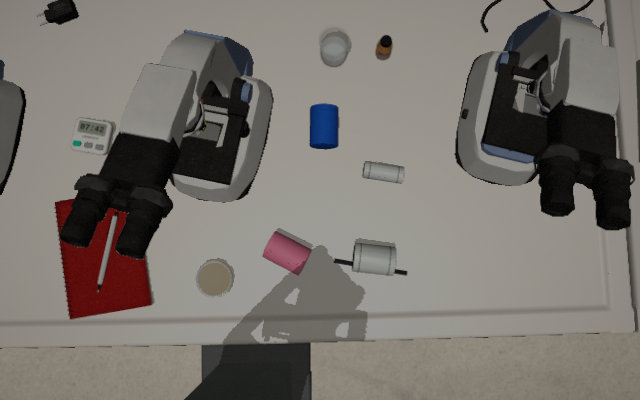

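View pics/f6.png

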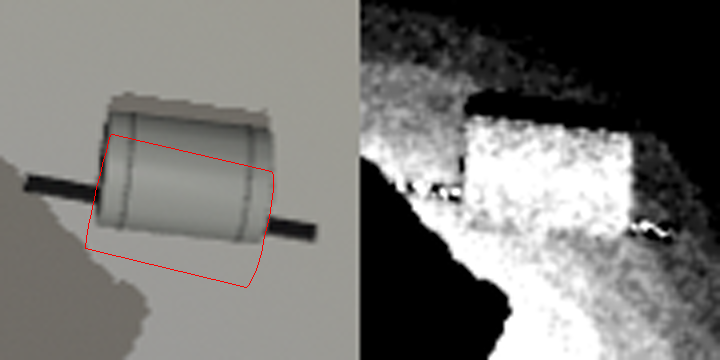

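```bash
cat >> h.py <<'E'
from scipy.ndimage import map_coordinates
from scipy.optimize import least_squares
def edgefit(cam,im,x0,r,name,span=(8,8,6),L=.07):
    """maximise gray gradient along the projected outline"""
    p=robot.camera_params(cam)
    I=cv2.GaussianBlur(im.astype(np.float32),(0,0),.8)
    G=np.sqrt(sum(cv2.Sobel(I[...,k],cv2.CV_32F,1,0)**2+cv2.Sobel(I[...,k],cv2.CV_32F,0,1)**2 for k in range(3)))
    G=np.minimum(G,150)
    def pts(v):
        h=hull(p,v[0]/1e3,v[1]/1e3,np.radians(v[2]),r,L); h2=np.roll(h,-1,0); d=np.linalg.norm(h2-h,axis=1)
        return np.concatenate([a+(b-a)*np.linspace(0,1,max(int(3*k),1),endpoint=False)[:,None] for a,b,k in zip(h,h2,d)])
    C=lambda v:-map_coordinates(G,pts(v).T[::-1],order=1).mean()
    v0=np.array([x0[0]*1e3,x0[1]*1e3,np.degrees(x0[2])])
    grid=[v0+[a,b,c] for a in np.arange(-span[0],span[0]+.1,2) for b in np.arange(-span[1],span[1]+.1,2) for c in np.arange(-span[2],span[2]+.1,2)]
    b=min(grid,key=C); s=minimize(C,b,method='Nelder-Mead',options=dict(initial_simplex=[b,b+[2,0,0],b+[0,2,0],b+[0,0,2]],xatol=.02,fatol=.001))
    h=pts(s.x); c=h.mean(0).astype(int); o=c-40
    v=cv2.resize(im[o[1]:o[1]+80,o[0]:o[0]+80],None,fx=7,fy=7,interpolation=cv2.INTER_CUBIC)
    cv2.polylines(v,[np.round((h-o+.5)*7-.5).astype(np.int32)],True,(0,0,255)); cv2.imwrite(name,v)
    return s.x.round(2),round(s.fun,1)
E
python3 - <<'E'
from h import *
a=cv2.imread("pics/top0.png"); b=cv2.imread("pics/top6.png")
print(edgefit("top",a,(.5093,-.3334,.13),.025,"pics/e0.png"))
print(edgefit("top",b,(.445,-.3245,.15),.025,"pics/e6.png"))
print(edgefit("top",a,SLIM,.015,"pics/e0s.png"),edgefit("top",b,SLIM,.015,"pics/e6s.png"))
for n,g in (("scene0",.511),("scene5",.4457)): print(edgefit("scene",cv2.imread(f"pics/{n}.png"),(g,-.33,.17),.025,f"pics/e_{n}.png"))
cv2.imwrite("pics/e06.png",np.hstack([cv2.resize(cv2.imread("pics/e0.png"),(400,400)),cv2.resize(cv2.imread("pics/e6.png"),(400,400))]))
E
```

```text
(array([ 511.65, -334.  ,    8.02]), np.float64(-132.5))
(array([ 448.01, -324.9 ,    7.93]), np.float64(-140.3))
(array([ 599.06, -347.16,   10.56]), np.float64(-136.3)) (array([ 599.05, -347.16,   10.58]), np.float64(-136.5))
(array([ 503.71, -333.41,   11.89]), np.float64(-127.8))
(array([ 440.14, -324.32,   10.58]), np.float64(-140.8))
```

View pics/e06.png

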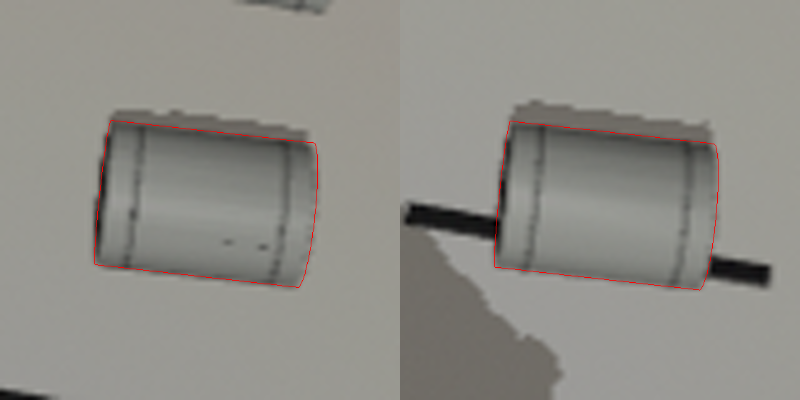

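Request:
arm_command(series="0.018 -0.063 -0.008 0.017 0 0.039 0.042;0 0 0 0.017 0 0.039 0.042;0 0 0 0.017 0 0.039 0.042;0 0 0 0.017 0 0.039 0.042;0 0 0 0.017 0 0.039 0.042;0 0 0 0.017 0 0.039 0.042;0 0 0 0 0.04 0 0.042;0 0 0 0 0.04 0 0.042;0 0 0 0 0.04 0 0.042;0 0 0 0 0 0 0.042")

```text
time: 12.3
tool_pos: [0.4574, -0.3262, 0.0718]
ee_rot: [-1.585, 0.007, -1.71]
wrist_force: [-0.9, 1.2, -0.7]
width: 0.0423
```

Request:
arm_command(series="0.014 0 -0.007 -0.001 0.01 -0.003 0.042;0 0 0 0 0.006 0 0.042;0 0 0 0 0.003 0 0.042")

```text
time: 12.6
tool_pos: [0.4546, -0.3248, 0.0527]
ee_rot: [-1.572, 0.001, -1.71]
wrist_force: [-0.4, 0.5, -0.4]
width: 0.042
```

Request:
arm_command(series="0 0 0 0 0.004 0 0.042;0 0.015 0 0 0.002 -0.003 0.042;0 0.015 0 0 0.002 -0.003 0.042")

```text
time: 12.9
tool_pos: [0.4522, -0.3255, 0.0501]
ee_rot: [-1.563, -0.002, -1.741]
wrist_force: [-0.1, 2.1, 5.9]
width: 0.0423
```

Request:
arm_command(series="0 0 0 0 0.005 -0.003 0.042;0 0.015 0 0 0.004 -0.003 0.042;0 0.015 0 0 0.004 -0.003 0.042;0 0.015 0 0 0.004 -0.003 0.042")

```text
time: 13.3
tool_pos: [0.4508, -0.3257, 0.0501]
ee_rot: [-1.534, -0.005, -1.789]
wrist_force: [0.4, 3.1, 11.9]
width: 0.0425
```

Request:
arm_command(series="0 0 0 0 -0.01 0 0.042;-0.03 0 0 0 -0.04 0 0.042;0 0 0 0 -0.04 0 0.042;0 0 0 0 -0.04 0 0.042;0 0 0 -0.017 0 -0.042 0.042;0 0 0 -0.017 0 -0.042 0.042;0 0 0 -0.017 0 -0.042 0.042;0 0 0 -0.017 0 -0.042 0.042;0 0 0 -0.017 0 -0.04 0.042")

```text
time: 14.2
tool_pos: [0.2605, -0.198, 0.1876]
ee_rot: [-1.561, -0.016, -1.794]
wrist_force: [0.4, -0.6, 1.1]
width: 0.0419
```

```bash
cat > look.py <<'E'
from h import *
import sys
n=sys.argv[1]; im=robot.snapshot("top"); cv2.imwrite(f"pics/top{n}.png",im)
x,f=edgefit("top",im,(float(sys.argv[2]),-.323,.17),.025,f"pics/e{n}.png"); o=robot.get_obs()
d=x[:2]-[433.8,-320.6]; t=TAPE[2]; print("tube",x,f,"across",d@[np.cos(t),-np.sin(t)],"along",d@[np.sin(t),np.cos(t)],"dth",x[2]-11.45)
print(o['time'],o['tool_pos'].round(4),o['ee_rot'].round(3))
E
python3 look.py 7 .445
```

```text
tube [ 444.31 -324.52    8.94] -141.1 across 11.079003102591791 along -1.7556167727499552 dth -2.51
14.25 [ 0.2562 -0.1941  0.1875] [-1.564 -0.015 -1.794]
```

View pics/e7.png

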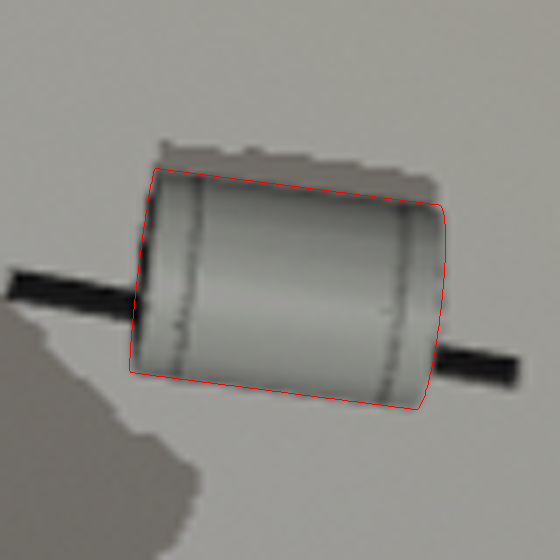

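Request:
arm_command(series="-0.008 -0.134 0.016 0 0 0 0.044;0 0 0 0.019 0 0.034 0.044;0 0 0 0.019 0 0.034 0.044;0 0 0 0.019 0 0.034 0.044;0 0 0 0.019 0 0.034 0.044;0 0 0 0.019 0 0.034 0.044;0 0 0 0.018 0 0.034 0.044;0 0 0 0 0.04 0 0.044;0 0 0 0 0.04 0 0.044;0 0 0 0 0.027 0 0.044;0 0 0 0 0 0 0.044")

```text
time: 15.35
tool_pos: [0.4579, -0.337, 0.086]
ee_rot: [-1.56, -0.021, -1.663]
wrist_force: [-0.6, 0.2, 0.2]
width: 0.0442
```

Request:
arm_command(series="-0.011 0 0.021 -0.008 0.012 -0.008 0.044;0 0 0 -0.003 0.01 -0.002 0.044;0 0 0 0 0.005 0 0.044;0 0 0 0 0 0 0.044")

```text
time: 15.75
tool_pos: [0.4498, -0.3263, 0.0613]
ee_rot: [-1.567, -0.002, -1.663]
wrist_force: [0.3, 0.4, 0.4]
width: 0.0438
```

Request:
arm_command(series="0 0 0 0 0.007 0 0.044;0 0 0 0 0.004 0 0.044;0 0 0 0 0.004 0 0.044;0 0 0 0 0.004 0 0.044")

```text
time: 16.15
tool_pos: [0.455, -0.3285, 0.0497]
ee_rot: [-1.553, -0.007, -1.663]
wrist_force: [0.7, 4.8, 18.4]
width: 0.044
```

Request:
arm_command(series="-0.01 0.025 0 0 0.004 -0.004 0.044;-0.003 0.025 0 0 0.004 -0.004 0.044;-0.003 0.025 0 0 0.004 -0.004 0.044;-0.003 0.025 0 0 0.004 -0.004 0.044")

```text
time: 16.55
tool_pos: [0.4518, -0.3287, 0.0501]
ee_rot: [-1.54, -0.01, -1.766]
wrist_force: [1.1, 3.8, 12.2]
width: 0.0441
```

Request:
arm_command(series="-0.01 0.025 0 0 0.004 -0.005 0.044;-0.01 0.025 0 0 0.004 -0.005 0.044;-0.01 0.025 0 0 0.004 -0.005 0.044;-0.01 0.025 0 0 0.004 -0.005 0.044")

```text
time: 16.95
tool_pos: [0.444, -0.3283, 0.0502]
ee_rot: [-1.549, -0.013, -1.869]
wrist_force: [0.4, 1.7, 11.9]
width: 0.0439
```

Request:
arm_command(series="0 0 0 0 -0.01 0 0.044;-0.02 0 0 0 -0.04 0 0.044;0 0 0 0 -0.04 0 0.044;0 0 0 0 -0.04 0 0.044;0 0 0 -0.017 0 -0.042 0.044;0 0 0 -0.017 0 -0.042 0.044;0 0 0 -0.017 0 -0.042 0.044;0 0 0 -0.017 0 -0.042 0.044;0 0 0 -0.017 0 -0.04 0.044")

```text
time: 17.85
tool_pos: [0.2685, -0.1845, 0.187]
ee_rot: [-1.563, -0.018, -1.866]
wrist_force: [0.2, -0.2, 0.7]
width: 0.0443
```

```bash
python3 look.py 8 .442
```

```text
tube [ 441.41 -324.16    8.85] -139.9 across 8.165253418753215 along -1.978468247796549 dth -2.5999999999999996
17.9 [ 0.2643 -0.1804  0.1869] [-1.566 -0.017 -1.866]
```

View pics/e8.png

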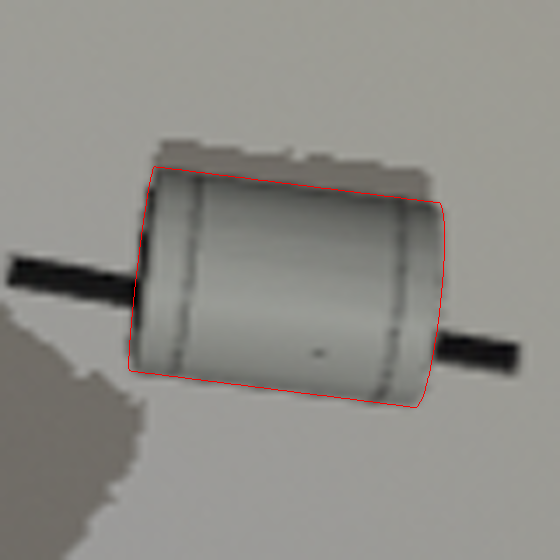

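Request:
arm_command(series="-0.006 -0.146 0.017 0 0 0 0.058;0 -0.018 0 0.022 0 0.037 0.058;0 0 0 0.022 0 0.037 0.058;0 0 0 0.022 0 0.037 0.058;0 0 0 0.022 0 0.037 0.058;0 0 0 0.022 0 0.037 0.058;0 0 0 0 0.04 0 0.058;0 0 0 0 0.04 0 0.058;0 0 0 0 0.03 0 0.058;0 0 0 0 0 0 0.058")

```text
time: 18.9
tool_pos: [0.4446, -0.3223, 0.0813]
ee_rot: [-1.555, -0.013, -1.691]
wrist_force: [-0.3, 0.7, 0.0]
width: 0.058
```

Request:
arm_command(series="-0.016 0.008 0.013 0.002 0.015 -0.004 0.058;0 0 0 0 0.009 -0.001 0.058;0 0 0 0 0.004 -0.001 0.058;-0.005 0 0 0 0.004 -0.002 0.058")

```text
time: 19.3
tool_pos: [0.4386, -0.3261, 0.0522]
ee_rot: [-1.571, -0.004, -1.7]
wrist_force: [-0.0, 0.3, 0.2]
width: 0.0579
```

Request:
arm_command(series="-0.003 0 0 -0.002 0.004 0.003 0.058;-0.005 0 0 0 0.006 0 0.058;-0.005 0 0 0 0.008 0 0.058")

```text
time: 19.6
tool_pos: [0.4513, -0.3276, 0.0497]
ee_rot: [-1.56, -0.011, -1.701]
wrist_force: [0.3, 7.5, 28.7]
width: 0.0576
```

Request:
arm_command(series="-0.008 0.03 0 0 0.007 -0.006 0.058;-0.008 0.03 0 0 0.007 -0.006 0.058;-0.008 0.03 0 0 0.007 -0.006 0.058;-0.008 0.03 0 0 0.007 -0.006 0.058")

```text
time: 20.0
tool_pos: [0.4478, -0.3275, 0.0501]
ee_rot: [-1.54, -0.016, -1.823]
wrist_force: [-0.4, 2.4, 19.0]
width: 0.0581
```

Request:
arm_command(series="0 0 0 0 -0.01 0 0.058;-0.02 0 0 0 -0.04 0 0.058;0 0 0 0 -0.04 0 0.058;0 0 0 0 -0.04 0 0.058;0 0 0 -0.017 0 -0.042 0.058;0 0 0 -0.017 0 -0.042 0.058;0 0 0 -0.017 0 -0.042 0.058;0 0 0 -0.017 0 -0.042 0.058;0 0 0 -0.017 0 -0.04 0.058")

```text
time: 20.9
tool_pos: [0.2676, -0.1914, 0.1895]
ee_rot: [-1.544, -0.026, -1.819]
wrist_force: [-0.5, 0.2, 0.8]
width: 0.0575
```

```bash
python3 look.py 9 .442
```

```text
tube [ 445.82 -324.73    8.94] -140.7 across 12.600639224669578 along -1.6616832218319937 dth -2.51
20.95 [ 0.2633 -0.1875  0.1893] [-1.546 -0.025 -1.819]
```

View pics/e9.png

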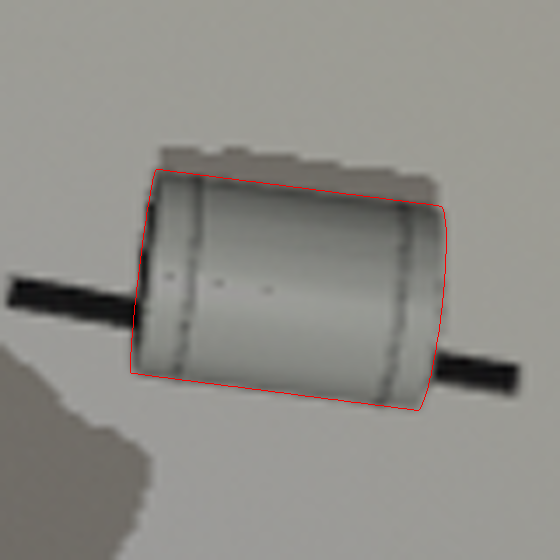

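Request:
arm_command(series="-0.024 -0.092 0.025 0 0 0 0.046;0 0 0 0.02 0 0.039 0.046;0 0 0 0.02 0 0.039 0.046;0 0 0 0.02 0 0.039 0.046;0 0 0 0.02 0 0.039 0.046;0 0 0 0.02 0 0.039 0.046;0 0 0 0 0.04 0 0.046;0 0 0 0 0.04 0 0.046;0 0 0 0 0.03 0 0.046;0 0 0 0 0 0 0.046")

```text
time: 21.95
tool_pos: [0.4549, -0.3257, 0.0884]
ee_rot: [-1.548, -0.018, -1.72]
wrist_force: [-0.4, -0.4, -0.6]
width: 0.0459
```

Request:
arm_command(series="-0.023 0.007 0.018 0 0.02 -0.004 0.046;0 0 0 0 0.01 0 0.046;-0.003 0 0 0 0.006 0 0.046;0 0 0 0 0 0 0.046")

```text
time: 22.35
tool_pos: [0.4546, -0.3277, 0.0573]
ee_rot: [-1.567, -0.005, -1.726]
wrist_force: [-0.3, 0.4, 0.2]
width: 0.0458
```

Request:
arm_command(series="-0.003 0 0.004 -0.002 0.003 -0.004 0.046;-0.003 0 0 0 0.003 -0.001 0.046;-0.003 0 0 0 0.003 -0.001 0.046")

```text
time: 22.65
tool_pos: [0.4507, -0.3261, 0.0523]
ee_rot: [-1.57, -0.005, -1.726]
wrist_force: [-0.3, 0.6, 0.2]
width: 0.0457
```

Request:
arm_command(series="-0.003 0 0 0 0.004 -0.001 0.046;-0.006 0.015 0 0 0.003 -0.004 0.046;-0.006 0.015 0 0 0.003 -0.004 0.046;-0.006 0.015 0 0 0.004 -0.004 0.046")

```text
time: 23.05
tool_pos: [0.4453, -0.3257, 0.0499]
ee_rot: [-1.57, -0.009, -1.772]
wrist_force: [0.8, 2.9, 14.3]
width: 0.0462
```

Request:
arm_command(series="-0.006 0.02 0.003 0 0.004 -0.005 0.046;-0.006 0.02 0.003 0 0.004 -0.005 0.046;-0.006 0.02 0.003 0 0.004 -0.005 0.046;0 0 0 0 0.001 0 0.046;0 0 0 0 -0.004 0 0.046;0 0 0 0 -0.02 0 0.046;0 0 0 0 -0.04 0 0.046;0 0 0 -0.01 -0.04 -0.02 0.046;0 0 0 -0.017 0 -0.042 0.046;0 0 0 -0.017 0 -0.042 0.046;0 0 0 -0.017 0 -0.042 0.046;0 0 0 -0.017 0 -0.04 0.046")

```text
time: 24.25
tool_pos: [0.2758, -0.1998, 0.1557]
ee_rot: [-1.569, -0.005, -1.832]
wrist_force: [-0.6, 0.1, 0.7]
width: 0.0459
```

```bash
python3 look.py 10 .440
```

```text
tube [ 441.42 -324.24    9.22] -136.0 across 8.19093541892025 along -2.054890985691875 dth -2.2299999999999986
24.3 [ 0.2713 -0.1955  0.155 ] [-1.573 -0.003 -1.832]
```

View pics/e10.png

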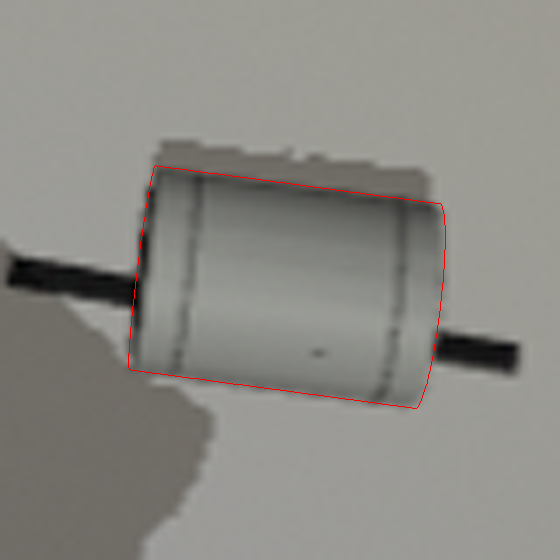

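Request:
arm_command(series="0 -0.1 0.003 0 -0.02 0 0.046;0 0 0 0.019 0 0.036 0.046;0 0 0 0.019 0 0.036 0.046;0 0 0 0.019 0 0.036 0.046;0 0 0 0.019 0 0.036 0.046;0 0 0 0.019 0 0.036 0.046;0 0 0 0 0.04 0 0.046;0 0 0 0 0.04 0 0.046;0 0 0 0 0 0 0.046")

```text
time: 25.2
tool_pos: [0.4408, -0.3235, 0.0955]
ee_rot: [-1.564, -0.008, -1.728]
wrist_force: [0.4, 0.1, -0.7]
width: 0.0458
```

Request:
arm_command(series="-0.007 0.003 0.008 0.001 0.022 0.005 0.046;0 0 0 0 0.012 0 0.046;-0.003 0 0 0 0.005 0 0.046;0 0 0 0 0 0 0.046")

```text
time: 25.6
tool_pos: [0.4469, -0.3266, 0.0593]
ee_rot: [-1.572, -0.002, -1.731]
wrist_force: [-0.8, -0.4, -0.6]
width: 0.0458
```

Request:
arm_command(series="-0.003 0 0 -0.001 0.004 -0.001 0.046;-0.003 0 0 0 0.003 -0.001 0.046;-0.003 0 0 0 0.003 -0.001 0.046")

```text
time: 25.9
tool_pos: [0.4455, -0.3266, 0.0534]
ee_rot: [-1.575, -0.006, -1.731]
wrist_force: [-1.1, 0.2, 0.6]
width: 0.0461
```

Request:
arm_command(series="-0.003 0 0 0 0.004 -0.001 0.046;-0.006 0.015 0 0 0.003 -0.004 0.046;-0.006 0.015 0 0 0.003 -0.004 0.046;-0.006 0.015 0 0 0.004 -0.004 0.046")

```text
time: 26.3
tool_pos: [0.4394, -0.3261, 0.0499]
ee_rot: [-1.578, -0.01, -1.777]
wrist_force: [0.3, 2.9, 14.8]
width: 0.046
```

Request:
arm_command(series="-0.003 0.015 0.004 0 0.002 -0.005 0.046;-0.003 0.015 0.003 0 0.002 -0.005 0.046")

```text
time: 26.5
tool_pos: [0.4321, -0.325, 0.0501]
ee_rot: [-1.576, -0.005, -1.808]
wrist_force: [0.4, 0.5, 5.7]
width: 0.0461
```

Request:
arm_command(series="0 0 0 0 0.002 -0.001 0.046;0 0 0 0 0.001 0 0.046;0 0 0 0 -0.004 0 0.046;0 0 0 0 -0.02 0 0.046;0 0 0 0 -0.04 0 0.046;0 0 0 -0.01 -0.04 -0.02 0.046;0 0 0 -0.017 0 -0.042 0.046;0 0 0 -0.017 0 -0.042 0.046;0 0 0 -0.017 0 -0.042 0.046;0 0 0 -0.017 0 -0.04 0.046")

```text
time: 27.5
tool_pos: [0.2646, -0.203, 0.1547]
ee_rot: [-1.582, -0.005, -1.811]
wrist_force: [0.2, -0.7, 0.8]
width: 0.046
```

```bash
python3 look.py 11 .434; python3 - <<'E'
from h import *
im=robot.snapshot("scene"); cv2.imwrite("pics/scene11.png",im); print(fits(im,(.434,-.324,.19),"pics/f11.png"))
E
```

```text
tube [ 435.71 -323.23    9.02] -135.2 across 2.39407621263036 along -2.198499280899888 dth -2.4299999999999997
27.55 [ 0.26   -0.1988  0.1541] [-1.586 -0.003 -1.811]
(array([ 434.38, -328.96,    9.17]), np.float64(717.5))
```

View pics/e11.png

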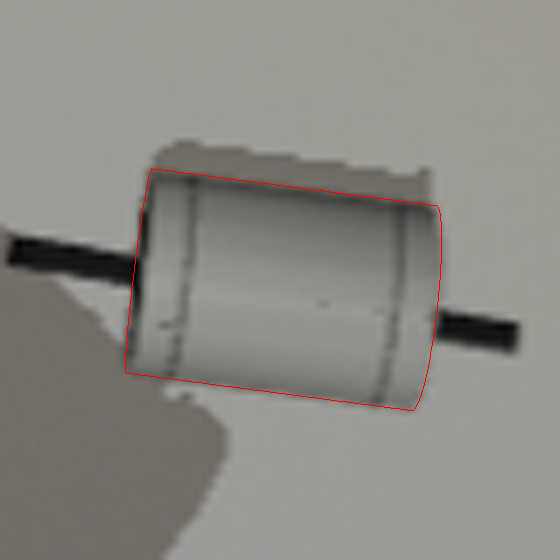

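View pics/f11.png

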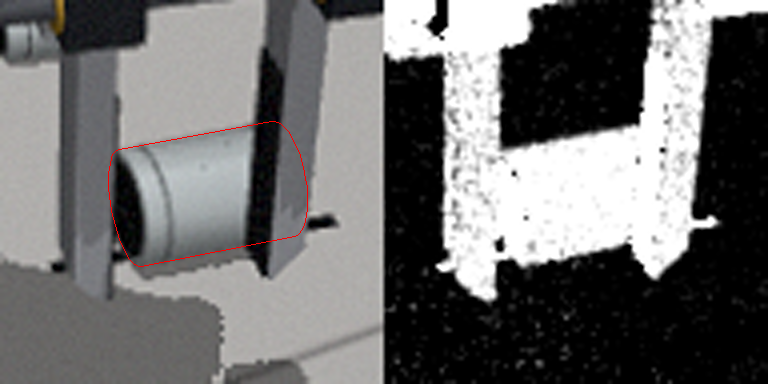

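Request:
arm_command(series="0.01 -0.08 0.003 0 -0.02 0 0.05;0 0 0 0.018 0 0.038 0.05;0 0 0 0.018 0 0.038 0.05;0 0 0 0.018 0 0.038 0.05;0 0 0 0.018 0 0.038 0.05;0 0 0 0.018 0 0.038 0.05;0 0 0 0 0.04 0 0.05;0 0 0 0 0.04 0 0.05;0 0 0 0 0.01 0 0.05;0 0 0 0 0 0 0.05")

```text
time: 28.6
tool_pos: [0.4491, -0.3326, 0.082]
ee_rot: [-1.564, -0.011, -1.732]
wrist_force: [0.7, -0.1, 0.5]
width: 0.05
```

Request:
arm_command(series="-0.007 0 0.011 -0.007 0.014 -0.01 0.05;0 0 0 -0.001 0.008 -0.001 0.05;-0.003 0 0 0 0.004 0 0.05;0 0 0 0 0 0 0.05")

```text
time: 29.0
tool_pos: [0.4421, -0.3256, 0.0603]
ee_rot: [-1.567, -0.005, -1.732]
wrist_force: [-0.4, 0.3, 0.2]
width: 0.0502
```

Request:
arm_command(series="-0.006 0 0.004 -0.001 0.005 -0.003 0.05;-0.003 0 0 0 0.003 -0.001 0.05;-0.003 0 0 0 0.003 -0.001 0.05;-0.003 0 0 0 0.004 -0.001 0.05")

```text
time: 29.4
tool_pos: [0.4389, -0.3258, 0.0498]
ee_rot: [-1.575, -0.006, -1.732]
wrist_force: [-0.1, 4.2, 18.2]
width: 0.0499
```

Request:
arm_command(series="-0.004 0.03 0.002 0 0.005 -0.003 0.05;-0.004 0.03 0.002 0 0.005 -0.003 0.05;-0.004 0.03 0.002 0 0.005 -0.003 0.05;-0.004 0.03 0.002 0 0.005 -0.003 0.05")

```text
time: 29.8
tool_pos: [0.4402, -0.3281, 0.05]
ee_rot: [-1.556, -0.004, -1.854]
wrist_force: [0.2, 1.9, 14.9]
width: 0.0499
```

Request:
arm_command(series="-0.006 0 0 0 0.001 -0.004 0.05;-0.004 0 0 0 0.001 -0.002 0.05")

```text
time: 30.0
tool_pos: [0.436, -0.3274, 0.0506]
ee_rot: [-1.561, -0.006, -1.854]
wrist_force: [-0.4, 0.0, 0.9]
width: 0.0497
```

Contact is almost released. I'll lift and look.

Request:
arm_command(series="0 0 0 0 -0.004 0 0.05;0 0 0 0 -0.02 0 0.05;0 0 0 0 -0.04 0 0.05;0 0 0 -0.01 -0.04 -0.02 0.05;0 0 0 -0.017 0 -0.042 0.05;0 0 0 -0.017 0 -0.042 0.05;0 0 0 -0.017 0 -0.042 0.05;0 0 0 -0.017 0 -0.04 0.05")

```text
time: 30.8
tool_pos: [0.2737, -0.197, 0.1526]
ee_rot: [-1.572, -0.003, -1.854]
wrist_force: [0.2, -0.8, 0.2]
width: 0.0499
```

```bash
python3 look.py 12 .434; python3 - <<'E'
from h import *
im=cv2.imread("pics/top12.png"); p=robot.camera_params("top")
print(edgefit("top",im,SLIM,.015,"pics/es12.png"))
g=cv2.cvtColor(im,cv2.COLOR_BGR2GRAY)
m=np.zeros_like(g); m[250:285,325:415]=g[250:285,325:415]<70
ys,xs=np.nonzero(m); k=(xs<350)|(xs>398); P=pix2plane(p,np.c_[xs[k],ys[k]],0)[:,:2]*1e3
l=np.polyfit(P[:,1],P[:,0],1); print("tape refit: x at y=-323:",np.polyval(l,-323),"deg",np.degrees(np.arctan(l[0])))
E
```

```text
tube [ 435.07 -324.54   15.76] -134.7 across 2.0268649464406727 along -3.6094762069987363 dth 4.3100000000000005
30.85 [ 0.2692 -0.1926  0.1518] [-1.577e+00 -1.000e-03 -1.854e+00]
(array([ 599.05, -347.17,   10.56]), np.float64(-136.3))
tape refit: x at y=-323: 433.44299402779683 deg 11.312184497725562
```

View pics/e12.png

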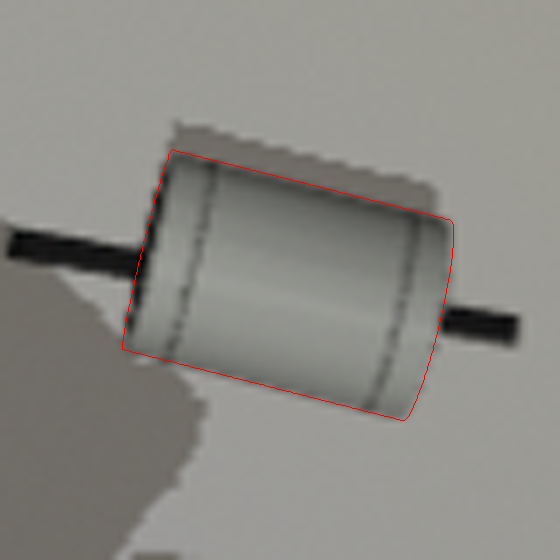

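The flat press at 18 N transmitted the twist fully and overshot: the tube is now 4.3° past parallel and 2 mm short. I'll repeat the same press with a turn back of 0.076 rad, a small roll and a slight axial drag.

Request:
arm_command(series="0.005 -0.008 0 0 -0.02 0 0.05;0 0 0 0.015 0 0.038 0.05;0 0 0 0.015 0 0.038 0.05;0 0 0 0.015 0 0.038 0.05;0 0 0 0.015 0 0.038 0.05;0 0 0 0.015 0 0.038 0.05;0 0 0 0 0.04 0 0.05;0 0 0 0 0.04 0 0.05;0 0 0 0 0.01 0 0.05;0 0 0 0 0 0 0.05")

```text
time: 31.85
tool_pos: [0.4376, -0.3219, 0.0799]
ee_rot: [-1.566, -0.005, -1.847]
wrist_force: [-0.2, -0.2, -0.2]
width: 0.0498
```

Request:
arm_command(series="-0.006 0 0.005 0.002 0.012 -0.001 0.05;0 0 0 0 0.008 -0.001 0.05;-0.003 0 0 0 0.004 0 0.05;0 0 0 0 0 0 0.05")

```text
time: 32.25
tool_pos: [0.4364, -0.3252, 0.0589]
ee_rot: [-1.569, -0.003, -1.847]
wrist_force: [-0.1, -0.1, -0.3]
width: 0.0501
```

Request:
arm_command(series="-0.005 0 0.002 0 0.004 0.001 0.05;-0.003 0 0 0 0.003 -0.001 0.05;-0.003 0 0 0 0.003 -0.001 0.05;-0.003 0 0 0 0.004 -0.001 0.05")

```text
time: 32.65
tool_pos: [0.4375, -0.3263, 0.0498]
ee_rot: [-1.575, -0.004, -1.847]
wrist_force: [0.9, 3.0, 19.9]
width: 0.0497
```

Request:
arm_command(series="-0.004 -0.026 0.002 -0.002 0.005 -0.004 0.05;-0.004 -0.026 0.002 -0.002 0.005 -0.004 0.05;-0.004 -0.024 0.002 -0.002 0.005 -0.004 0.05")

```text
time: 32.95
tool_pos: [0.4369, -0.3257, 0.05]
ee_rot: [-1.559, -0.013, -1.769]
wrist_force: [0.6, -0.7, 12.9]
width: 0.0502
```

Request:
arm_command(series="-0.004 0 0.003 -0.002 0.004 -0.005 0.05;-0.003 0 0.002 -0.001 0.003 -0.003 0.05")

```text
time: 33.15
tool_pos: [0.4341, -0.3251, 0.0504]
ee_rot: [-1.552, -0.016, -1.769]
wrist_force: [0.7, -0.1, 6.0]
width: 0.0498
```

Request:
arm_command(series="0 0 0 0 0.001 0 0.05;0 0 0 0 -0.004 0 0.05;0 0 0 0 -0.02 0 0.05;0 0 0 0 -0.04 0 0.05;0 0 0 -0.01 -0.04 -0.02 0.05;0 0 0 -0.017 0 -0.042 0.05;0 0 0 -0.017 0 -0.042 0.05;0 0 0 -0.017 0 -0.042 0.05;0 0 0 -0.017 0 -0.04 0.05")

```text
time: 34.05
tool_pos: [0.2622, -0.2082, 0.1517]
ee_rot: [-1.557, -0.014, -1.767]
wrist_force: [-0.0, -0.4, 0.4]
width: 0.05
```

```bash
python3 look.py 13 .434
```

```text
tube [ 433.68 -324.15   13.69] -140.3 across 0.5871083335631754 along -3.503170536051642 dth 2.24
34.1 [ 0.2576 -0.2041  0.1508] [-1.561 -0.013 -1.767]
```

View pics/e13.png

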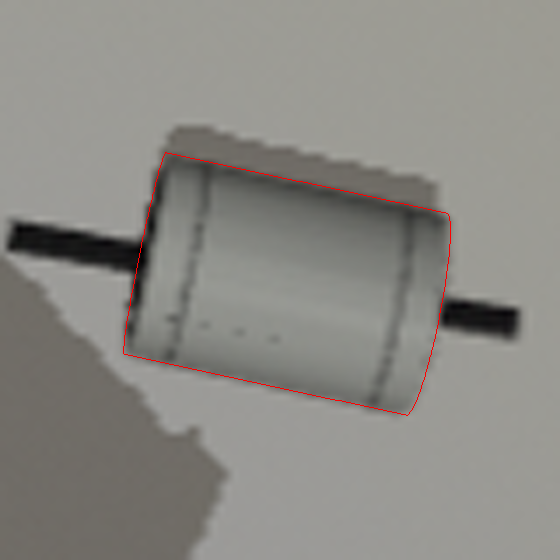

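Request:
arm_command(series="-0.008 0.043 0.012 0 -0.02 0 0.05;0 0 0 0.014 0 0.038 0.05;0 0 0 0.014 0 0.038 0.05;0 0 0 0.014 0 0.038 0.05;0 0 0 0.014 0 0.038 0.05;0 0 0 0.014 0 0.038 0.05;0 0 0 0 0.04 0 0.05;0 0 0 0 0.04 0 0.05;0 0 0 0 0.01 0 0.05;0 0 0 0 0 0 0.05")

```text
time: 35.1
tool_pos: [0.4322, -0.3221, 0.0797]
ee_rot: [-1.564, -0.005, -1.814]
wrist_force: [0.3, -0.3, 0.1]
width: 0.05
```

Request:
arm_command(series="-0.008 -0.003 0.005 0.001 0.012 0.003 0.05;0 0 0 0 0.008 0 0.05;-0.003 0 0 0 0.004 0 0.05;0 0 0 0 0 0 0.05")

```text
time: 35.5
tool_pos: [0.4369, -0.3257, 0.0588]
ee_rot: [-1.57, -0.003, -1.811]
wrist_force: [0.2, 0.7, 0.2]
width: 0.0497
```

Request:
arm_command(series="-0.005 0 0.002 -0.001 0.004 -0.001 0.05;-0.003 0 0 0 0.003 -0.001 0.05;-0.003 0 0 0 0.003 -0.001 0.05;-0.003 0 0 0 0.004 -0.001 0.05")

```text
time: 35.9
tool_pos: [0.436, -0.3252, 0.0498]
ee_rot: [-1.575, -0.004, -1.811]
wrist_force: [0.4, 3.7, 20.8]
width: 0.0501
```

Request:
arm_command(series="-0.005 -0.022 0.003 -0.002 0.006 -0.004 0.05;-0.005 -0.022 0.003 -0.002 0.006 -0.004 0.05;-0.004 -0.012 0.002 -0.002 0.006 -0.005 0.05")

```text
time: 36.2
tool_pos: [0.4359, -0.325, 0.0499]
ee_rot: [-1.557, -0.012, -1.754]
wrist_force: [0.6, 0.5, 16.6]
width: 0.05
```

Tip position is unchanged. I'll roll about 1 mm more, hold, and lift straight up.

Request:
arm_command(series="-0.003 0 0.002 -0.001 0.003 -0.004 0.05;0 0 0 0 0.001 -0.001 0.05;0 0 0 0 -0.004 0 0.05;0 0 0 0 -0.02 0 0.05;0 0 0 0 -0.04 0 0.05;0 0 0 -0.01 -0.04 -0.02 0.05;0 0 0 -0.017 0 -0.042 0.05;0 0 0 -0.017 0 -0.042 0.05;0 0 0 -0.017 0 -0.042 0.05;0 0 0 -0.017 0 -0.04 0.05")

```text
time: 37.2
tool_pos: [0.2586, -0.21, 0.1505]
ee_rot: [-1.562, -0.01, -1.753]
wrist_force: [-0.7, 0.0, 0.7]
width: 0.0498
```

```bash
python3 look.py 14 .434; python3 -c "
from h import *
print(edgefit('top',cv2.imread('pics/top14.png'),SLIM,.015,'pics/es14.png'))"
```

```text
tube [ 432.76 -324.17   11.93] -140.5 across -0.3106118599669325 along -3.705404198255283 dth 0.4800000000000004
37.25 [ 0.2539 -0.206   0.1496] [-1.567 -0.008 -1.753]
(array([ 599.05, -347.16,   10.57]), np.float64(-136.5))
```

View pics/e14.png

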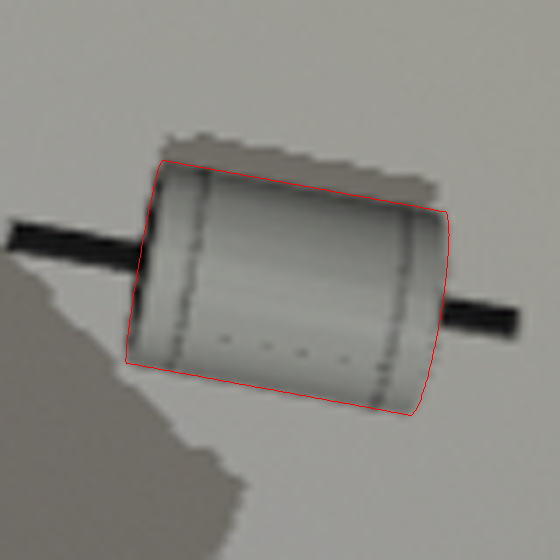

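The tube is 0.3 mm across from the line, 0.5° from parallel and 3.7 mm off along the tape. The slim tube hasn't moved and the robot is clear, so I'm handing in.

```bash
python3 -c "
from bench import robot
print(robot.close_job())"
```

```text
the job is handed in; nothing more can be done
None
```

The wide tube now lies over the black tape line, parallel to it. I rolled it there with strokes on its top, never gripping or lifting it, and handed the job in at about 37 s of the 48 s allowed.

**Final check (top camera):**

| Check | Result |
|---|---|
| Across the tape | 0.3 mm off centre |
| Parallel to the tape | within 0.5° |
| Along the tape | 3.7 mm off its middle, not corrected |
| Slim tube | unmoved (pose fit matches the first picture) |
| Robot | clear of everything |

- **Turning the tube:** The light strokes did not turn it, and several twists on its top had little effect. I squared it with short twists at about 12–21 N, above the suggested 5 N. An earlier failed press reached 29 N. The first twist that worked overshot to 4.3° past parallel and took two corrections.
- **Camera disagreement:** The scene camera's fits differed from the top camera's by up to about 2 mm and 4° (more in some of the discarded fits). In the last scene picture I took, the gripper blocked its view of the tube. The final figures therefore rest on the top camera alone, whose calibration is good to about 2 mm.

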